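# Open the push-and-turn bottle

### The job

Take the loose orange dust cover off the blue bottle by its knob and stand it, rim down, in the middle of the round steel dish. Then open the bottle's white safety cap: press the cap down against its spring, keep it down while you twist it counterclockwise (seen from above) by about 65 degrees to the green mark, and lift it off. Finish holding the cap upright in the gripper, about 8 cm above where it sat and straight above the bottle (do not put it down or let go), and leave the staple box, tape measure and screwdriver where they are.

Things in the scene. Friction and masses are not known exactly. Their poses are not given: they have to be found in the camera images.
- bottle: Blue plastic bottle, 74 mm across, with a paper label, fixed upright in a black cup on a round aluminium foot (110 mm across) screwed to the bench: it cannot move. Origin: centre of the foot's underside, on the bench; z up. On its shoulder a red mark lies in this body's +x direction (cap locked), a green mark 65 degrees counterclockwise of it seen from above (cap open).
- neck (a point): Centre of the bottle's shoulder, 105 mm above the bench: flat, 53 mm across, sloping down outside. The neck (39 mm across, 18 mm high) rises from it, with a sprung seal in it that pushes the cap up: 5 N with the cap at rest, about 10 N with it fully down.
- cap: White ribbed safety cap, 50 mm across, 26 mm high, about 30 g, loose, but two lugs inside hook under the neck; hidden under the cover at first. Origin: centre of its lower rim (112 mm above the bench when locked); z up, +x along the red stripe on its top and side, which starts at the bottle's red mark (0.09 rad play). Grip it across its sides at any yaw, fingertips 8 mm or more above its rim.
- cap_top (a point): Centre of the cap's top, 26 mm above its rim. The cap neither turns nor lifts until pressed more than 4 mm down; the end stop is at 7 mm. Kept down, it turns counterclockwise seen from above; after 0.9 to 1.37 rad (end stop there; aim for 1.13) the lugs are free and it lifts straight off, the spring raising it 2 mm.
- cover: Orange plastic dust cover, 60 mm across, a loose cup open downward, 40 g, lying over the white cap and resting on the cap's top (3 mm play all round). Origin: centre of its lower rim (114 mm above the bench at the start); z up. Its wall is 27 mm high, closed on top; on the top stands a round knob 18 mm across and 18 mm high (27 to 45 mm above the origin) to grip from above. Must be raised about 30 mm to clear the cap.
- dish: Round steel parts dish, fixed to the bench, 132 mm across at the rim, 14 mm high, flat floor about 110 mm across. Origin: centre of its underside.
- dish_floor (a point): Centre of the dish's floor, 3 mm above the bench, where the cover's rim shall stand.
- staples: Red and white staple box, 50x85x30 mm, loose bystander. Origin: centre of its underside.
- measure: Yellow tape measure, 38x72x68 mm, loose bystander. Origin: centre of its underside.
- driver: Blue-handled screwdriver lying on the bench, 29x170x29 mm, loose bystander. Origin: centre of its underside.
There are look-alikes about, which are no part of the job. Of the things that look like the cover, the larger one is meant. Of the things that look like the dish, the smaller one is meant.

How it is judged:
On the way, in this order (a step that is already met when the one before it is completed fails the run):
1. the cover stands in the dish, let go (horizontal distance between cover and dish_floor below 0.03 m and z of cover in the frame of dish below 0.008 m and angle between cover's own z axis and vertical below 0.1 rad and contact force between the fingers and cover below 0.05 N), for 0.2 s.
2. the fingers press the cap down against its spring, still at the locked angle (z of cap in the frame of bottle below 0.1085 m and horizontal distance between cap and bottle below 0.006 m and contact force between the fingers and cap above 1 N and angle between the x axis of cap and the x axis of bottle, either way round below 0.5 rad), for 0.05 s.
3. the cap is turned to the open position, still on the neck (z of cap in the frame of bottle below 0.119 m and horizontal distance between cap and bottle below 0.006 m and angle between the x axis of cap and the x axis of bottle, either way round above 0.75 rad), for 0.05 s.
At the end, for the whole second after the job is handed in: The gripper holds the cap still, upright within 0.3 rad, its rim 160 to 260 mm above the bench (48 to 148 mm above its seat), within 40 mm of the bottle's axis, touching neither bottle nor cover; the cover stands upright and let go on the dish's floor, its axis within 30 mm of the dish's centre (all of step 1 and z of cap in the frame of bottle between 0.16 and 0.26 m and horizontal distance between cap and bottle below 0.04 m and angle between cap's own z axis and vertical below 0.3 rad and linear speed of cap below 0.03 m/s and contact force between the fingers and cap above 1 N and contact force between cap and bottle below 0.05 N and contact force between cap and cover below 0.05 N); the arm keeps its last pose, push and grip.
It fails at once if the staple box is moved more than 20 mm (distance of staples from where it was at the start of the episode above 0.02 m).
It fails at once if the tape measure is moved more than 20 mm (distance of measure from where it was at the start of the episode above 0.02 m).
It fails at once if the screwdriver is moved more than 20 mm (distance of driver from where it was at the start of the episode above 0.02 m).
It also fails if it takes over 56 s, if anything falls off the work surface, if the arm or the gripper's body presses on something with over 40 N, if the wrist force passes 120 N, or if a joint passes its speed limit or range.

### The arm

A 6-joint arm with a two-finger parallel gripper is mounted at the origin on the work surface; the furniture and walls round the work are solid. World frame = base frame: x ahead of the robot, y to its left, z up, the work surface at z = 0. Lengths are in m, angles in rad, forces in N, time in s.
With the tool pointing down it reaches from about 0.375 to 0.975 m from the base axis. Payload 3.8 kg.
Tool frame: the origin (TCP) lies where the fingers leave the gripper's body, on its centre line; the fingertips stand 73 mm ahead of it and the grasp point (between the pads) lies 54 mm ahead of it (nose_length is the distance from the TCP to the fingertips, in m); z points along the fingers, y is the line along which they close (so a half turn about z gives the same grasp; the last joint's range is limited). The gripper opens to 85 mm and grips with 20 to 120 N. Pads are 22 mm wide; open, the fingers measure 114 mm over their backs; the gripper's body (76 mm by 85 mm) begins 54 mm behind the grasp point. The pads swing forward as they close: fully open they stand 13 mm farther back than shut.
Start: joints at [-1.319, 0.264, 1.604, -0, 1.274, -0.037], TCP at [0.192, -0.647, 0.304] pointing down, gripper open.
Joint ranges: [-2.63, 2.63], [-0.94, 2.18], [0.31, 2.57], [-1.31, 4.45], [0, 2.66], [-2.55, 2.55]. Speed limits (rad/s): [2.57, 2.57, 3.14, 3.14, 3.14, 3.14].

### API

Orientations are given as a rotation vector (axis times angle).
In Python, from workcell import read_state, read_camera, calibration, finish_job, look_for, cut_out, tip_of, nose_length gives the robot as it stands.
- The arm moves only by the tool step_arm, never from a script. Its argument "targets" is a list of rows, each a list of 3 entries, a list of its own where there are three numbers: the turn, a rotation vector about the tool's x, y, z in rad, then the shift along the tool's x, y, z in mm, then the finger opening in mm, from 0 to 85.4. In form: [[[ax, ay, az], [x, y, z], grip], ...]. A call has 1 to 5 rows; each row shifts and turns the commanded pose from where the row before left it, along the tool's axes as they then stand; what a row does not reach is not made up. A row lasts 1/12 s, in which the tool goes at most 41.7 mm and 7.16 degrees, less where a joint would pass 70% of its speed; a pose out of reach is approached as far as the arm can. A call with a gripper value outside its range is refused whole. The fingers move at their own pace and stop on an object; "grip_force" is the grip in N (left out, the last holds). Time passes only in rows, so rows that do not move let the fingers close. It gives the time, the measured TCP pose, the force, the opening and the grip force at its end, in the units of the state.
- read_state(): the state, without advancing time (a new reading comes with each control period).
- read_camera(name): name is "side" or "top" or "wrist"; returns the picture (400x640x3 uint8, red, green, blue); there is no depth.
- calibration(name): a dict with "camera_matrix" (3x3 intrinsics, pixels), "R" (3x3) and "t" (3): a world point X has camera coordinates R X + t. Camera axes: x right, y down, z forward; pixel columns grow to the right and rows downward; lengths in m; the calibration is good to about 2 mm. A picture is of the moment at which its call begins: read the wrist's pose just before it. calibration takes no time and is no camera call; for the wrist camera it gives the pose at the moment of the call.
- finish_job(): hands the job in; it is judged then, once.
Trained networks look in the newest picture that a camera, given by its name, has taken for a name from the list of things; names that differ only in an ending like _2 or _b are one class to them, and where a whole thing is asked for, a point or a joint stands for the part that bears it (a point fixed in the world has none). Each returns a list of dicts, best first, with "score" (0 to 1); they miss things now and then, are a little off and sometimes report something else, mostly with a low value. They report only what shows in the picture. A call takes as long as a camera call. They do not tell look-alikes from the thing itself.
- look_for(camera, query): "extent" ([left, top, right, bottom] in pixels, round what is visible of it).
- cut_out(camera, query): "region" (400x640 bool, what is visible of it) and "extent" ([left, top, right, bottom] in pixels, round what is visible of it).
- tip_of(camera, query): "at" ([row, column] in pixels: a listed point, or the origin of a listed thing).
The state is a dict: "time": time; "q": joint angles; "joint_vel": joint speeds; "joint_torque": joint torques, N m; "tool_pos": TCP position; "tcp_rot": TCP orientation; "wrist_force": force on the tool from outside, world axes, zero at the start; "torque": the same for the moment, N m; "width": opening from 0.0 (shut) to 1.0 (fully open); "grip_force": force on a finger pad.
Only numpy, scipy, OpenCV 4.12 (cv2) and the standard library are available. Lean on these libraries where they do the work, as an engineer would, in place of code of your own. Each camera call takes 0.05 s, during which the arm holds its last target. There are 200 camera calls.

## Working session

There is one attempt and no reset: what is moved stays moved. The work goes in short steps, Python scripts to look and compute and a tool call to move; the robot and the scene stay as the last step left them, time stands still between calls to the robot, and variables do not carry over. Pictures are saved under pics/ and viewed, at most 13 in all, crops included, and the job is handed in when it is done.

Besides the shell and the picture viewer there is one more tool, called by a JSON object that holds its "api" and its "payload". step_arm: Moves the arm, as the interface text tells. Its arguments: {"type":"object","properties":{"targets":{"type":"array","items":{"type":"array"}},"grip_force":{"type":"number"}},"required":["targets"]}

```bash
mkdir -p pics
cat > h.py <<'E'
import numpy as np, cv2
from workcell import *
from scipy.spatial.transform import Rotation as Ro
def ray(c,r,col):
    k=calibration(c);R=np.array(k["R"]);t=np.array(k["t"]);K=np.array(k["camera_matrix"])
    return -R.T@t, R.T@np.linalg.solve(K,[col,r,1.])
def at_z(c,r,col,z):
    o,d=ray(c,r,col); return o+d*(z-o[2])/d[2]
def proj(c,X):
    k=calibration(c);p=np.array(k["camera_matrix"])@(np.array(k["R"])@np.array(X,float)+np.array(k["t"]));return p[:2]/p[2]
def save(im,n): cv2.imwrite("pics/"+n,im[:,:,::-1])
def tool(): 
    s=read_state();return np.array(s["tool_pos"]),Ro.from_rotvec(s["tcp_rot"])
def togo(tcp):
    p,R=tool();return (R.inv().apply(np.array(tcp)-p)*1000).round(1)
E
python3 - <<'E'
from h import *
s=read_state();print(s["time"],s["tool_pos"],s["tcp_rot"],s["width"]);print(Ro.from_rotvec(s["tcp_rot"]).as_matrix().round(3))
a=read_camera("top");b=read_camera("side")
save(np.vstack([a,b])[:, :],"both0.png") if 0 else None
save(a,"top0.png");save(b,"side0.png")
for c in("top","side"):
  for q in("cover","dish","bottle","staples","measure","driver"):
    print(c,q,[(round(x["score"],2),np.round(x["extent"]).tolist()) for x in look_for(c,q)[:4]])
  for q in("cover","dish_floor"): print(c,q,[(round(x["score"],2),np.round(x["at"],1).tolist()) for x in tip_of(c,q)[:4]])
E
```

```text
0.0 [ 0.19208377 -0.64650171  0.30253305] [-3.10668417e+00 -4.51713133e-01  3.77558379e-04] 1.0034039415806801
[[ 0.959  0.285 -0.001]
 [ 0.285 -0.959  0.002]
 [ 0.    -0.002 -1.   ]]
top cover [(0.68, [403.0, 218.0, 429.0, 233.0]), (0.55, [357.0, 215.0, 381.0, 244.0])]
top dish [(0.84, [249.0, 176.0, 302.0, 232.0]), (0.8, [368.0, 106.0, 438.0, 174.0]), (0.53, [357.0, 215.0, 382.0, 243.0])]
top bottle [(0.61, [339.0, 208.0, 387.0, 252.0])]
top staples [(0.84, [291.0, 259.0, 326.0, 282.0])]
top measure [(0.77, [317.0, 134.0, 345.0, 154.0])]
top driver [(0.89, [207.0, 133.0, 274.0, 146.0])]
top cover [(0.88, [230.6, 368.4]), (0.59, [224.6, 411.0])]
top dish_floor [(0.82, [137.4, 400.8]), (0.73, [201.6, 271.8])]
side cover [(0.97, [335.0, 158.0, 355.0, 185.0])]
side dish [(0.97, [297.0, 251.0, 352.0, 293.0]), (0.89, [228.0, 158.0, 288.0, 201.0])]
side bottle [(0.63, [323.0, 176.0, 357.0, 220.0]), (0.28, [334.0, 162.0, 355.0, 186.0])]
side staples [(0.75, [375.0, 224.0, 398.0, 255.0])]
side measure [(0.94, [254.0, 209.0, 267.0, 238.0]), (0.26, [374.0, 222.0, 397.0, 256.0])]
side driver [(0.56, [243.0, 267.0, 262.0, 337.0])]
side cover [(0.93, [174.1, 344.5]), (0.64, [177.5, 330.3])]
side dish_floor [(0.65, [271.6, 323.5]), (0.59, [183.2, 259.7])]
```

Run:
```python
from h import *
a=cv2.imread("pics/top0.png")[90:300,190:460];b=cv2.imread("pics/side0.png")[140:350,215:415]
a=cv2.resize(a,None,fx=2.1,fy=2.1*1.3);b=cv2.resize(b,None,fx=2.1*.55,fy=2.1*1.3) if 0 else None
t=cv2.resize(cv2.imread("pics/top0.png")[95:295,195:455],None,fx=3,fy=3,interpolation=cv2.INTER_CUBIC);cv2.imwrite("pics/tc.png",t)
t=cv2.resize(cv2.imread("pics/side0.png")[140:340,215:455],None,fx=3,fy=3,interpolation=cv2.INTER_CUBIC);cv2.imwrite("pics/sc.png",t)
print("dishes",at_z("top",201.6,271.8,.003),at_z("top",137.4,400.8,.003),at_z("side",271.6,323.5,.003),at_z("side",183.2,259.7,.003))
for e in([249,176,302,232],[368,106,438,174]):
  print("w",[np.linalg.norm(at_z("top",204,e[0],.014)-at_z("top",204,e[2],.014))])
print("cov",at_z("top",230.6,368.4,.114),at_z("side",174.1,344.5,.114),"other",at_z("top",224.6,411,.0),at_z("side",177.5,330.3,.114))
for n,r,c in(("staples",270,308),("measure",144,331),("driver",140,240)):print(n,at_z("top",r,c,.03))
```

```text
dishes [0.550007   0.19591331 0.003     ] [ 0.7267167  -0.13259456  0.003     ] [0.54442934 0.19346683 0.003     ] [ 0.72033794 -0.14037691  0.003     ]
w [np.float64(0.133830368767533)]
w [np.float64(0.17696043497958563)]
cov [ 0.47877481 -0.03796767  0.114     ] [ 0.47903976 -0.04458337  0.114     ] other [ 0.50098869 -0.16077329  0.        ] [ 0.51799656 -0.03149842  0.114     ]
staples [0.38158114 0.09763225 0.03      ]
measure [0.69728308 0.04897233 0.03      ]
driver [0.70129659 0.27883619 0.03      ]
```

View pics/tc.png

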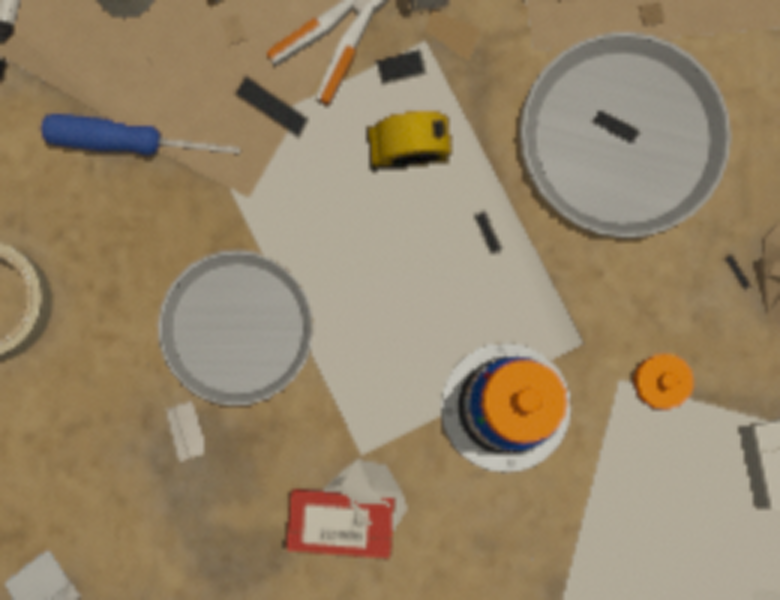

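View pics/sc.png

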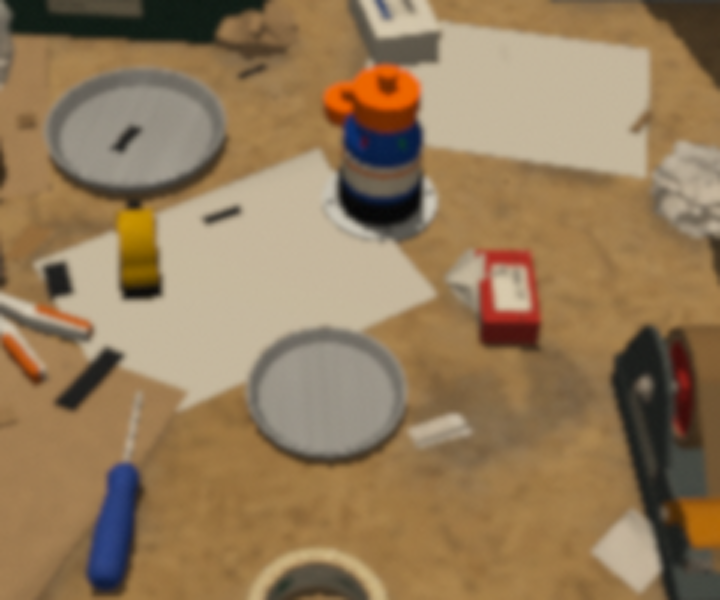

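Cover candidates in top view: orange at (370,229) on the bottle, and a smaller orange one at (416,222) on the bench. The larger one on the bottle is the cover. Dish candidates: (272,203), 134 mm across, and (402,138), 177 mm across. The smaller, left one fits the stated 132 mm. I'll confirm the cover from close up with the wrist camera before gripping.

Run:
```python
from h import *
print("knob",at_z("top",228.3,371,.159),at_z("side",165.7,344.3,.157))
print("foot",at_z("top",231,363.3,.008))
print("dish ext",at_z("top",204,275.5,.012), "dish side", at_z("side",271,324,.008))
print("red",at_z("side",187.7,336.7,.1),"green",at_z("side",187.7,349.3,.1))
print(togo([.479,-.041,.300]), nose_length if not callable(nose_length) else nose_length())
```

```text
knob [ 0.48225713 -0.03777069  0.159     ] [ 0.48313943 -0.02724852  0.157     ]
foot [ 0.4811461  -0.03850469  0.008     ]
dish ext [0.54322954 0.18520681 0.012     ] dish side [0.54338535 0.19548804 0.008     ]
red [ 0.502118   -0.00605433  0.1       ] green [ 0.46878424 -0.00518998  0.1       ]
[ 447.5 -499.2    3.9] 0.0726
```

{"api": "step_arm", "payload": {"targets": [[[0, 0, 0], [27, -30, 0], 40], [[0, 0, 0], [27, -30, 0], 40], [[0, 0, 0], [27, -30, 0], 40], [[0, 0, 0], [27, -30, 0], 40], [[0, 0, 0], [27, -30, 0], 40]]}}

```text
time: 1.32
tool_pos: [0.2793, -0.4632, 0.3039]
tcp_rot: [3.109, 0.451, 0.0]
wrist_force: [-0.0, -0.3, 0.6]
width: 0.468
grip_force: 0.0
```

{"api": "step_arm", "payload": {"targets": [[[0, 0, 0], [27, -30, 0], 40], [[0, 0, 0], [27, -30, 0], 40], [[0, 0, 0], [27, -30, 0], 40], [[0, 0, 0], [27, -30, 0], 40], [[0, 0, 0], [27, -30, 0], 40]]}}

```text
time: 1.73
tool_pos: [0.366, -0.2808, 0.3043]
tcp_rot: [3.108, 0.451, 0.001]
wrist_force: [-0.2, -0.6, -0.0]
width: 0.47
grip_force: 0.0
```

{"api": "step_arm", "payload": {"targets": [[[0, 0, 0], [27, -30, 0], 40], [[0, 0, 0], [27, -30, 0], 40], [[0, 0, 0], [27, -30, 0], 40], [[0, 0, 0], [27, -30, 0], 40], [[0, 0, 0], [0, 0, 0], 40]]}}

```text
time: 2.15
tool_pos: [0.4371, -0.131, 0.3043]
tcp_rot: [-3.105, -0.462, -0.004]
wrist_force: [0.0, -0.3, -0.1]
width: 0.466
grip_force: 0.0
```

Run:
```python
from h import *
w=read_camera("wrist");save(w,"w1.png")
c=tip_of("wrist","cover");print([(round(x["score"],2),np.round(x["at"],1).tolist(),at_z("wrist",*x["at"],.114).round(4)) for x in c])
for x in cut_out("wrist","cover"):
  print(x["score"],x["extent"],x["region"].sum())
print(proj("wrist",[.482,-.037,.159]),togo([.482,-.038,.3]),read_state()["q"])
```

```text
[(0.86, [122.2, 377.5], array([ 0.5054, -0.1567,  0.114 ])), (0.62, [104.7, 223.2], array([ 0.4839, -0.0413,  0.114 ]))]
0.82 [167.8, 58.4, 264.4, 155.6] 6926
0.7 [357.3, 98.9, 401.1, 143.3] 1642
[192.65147978 105.2340464 ] [ 73.2 -80.8   3.9] [-3.58179487e-01 -1.61396936e-01  2.04958090e+00 -7.22574007e-04
  1.25324420e+00  9.21868912e-01]
```

View pics/w1.png

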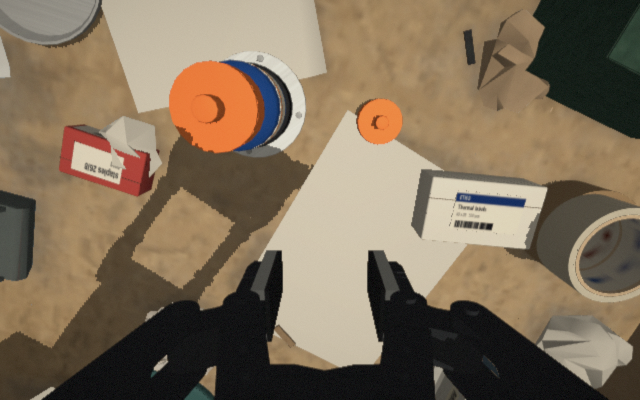

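The wrist view confirms it: the large cover is on the bottle at (213,107), with its knob at (207,108), and the small look-alike is on the bench at (380,121).

Run:
```python
from h import *
print(at_z("wrist",107,216,.137),at_z("wrist",108,206.5,.159),at_z("wrist",102,250,.008))
```

```text
[ 0.48285804 -0.0445973   0.137     ] [ 0.48283307 -0.04555905  0.159     ] [ 0.48488025 -0.03978477  0.008     ]
```

{"api": "step_arm", "payload": {"targets": [[[0, 0, 0], [23, -24, 0], 40], [[0, 0, 0], [23, -24, 0], 40], [[0, 0, 0], [23, -23, 12], 40], [[0, 0, 0], [0, 0, 25], 40], [[0, 0, 0], [0, 0, 0], 40]]}}

```text
time: 2.72
tool_pos: [0.4788, -0.0493, 0.2628]
tcp_rot: [-3.107, -0.452, 0.011]
wrist_force: [-2.1, -0.0, -0.9]
width: 0.466
grip_force: 0.0
```

Run:
```python
from h import *
w=read_camera("wrist");save(w,"w2.png")
print(tool()[0])
hsv=cv2.cvtColor(w,cv2.COLOR_RGB2HSV)
print([(x["score"],np.round(x["extent"]).tolist()) for x in cut_out("wrist","cover")],proj("wrist",[.483,-.043,.159]),[proj("wrist",[.483+.03*a,-.043+.03*b,.141]).round() for a,b in((1,0),(-1,0),(0,1),(0,-1))])
```

```text
[ 0.47890671 -0.05000631  0.2643016 ]
[(0.88, [422.0, 163.0, 478.0, 211.0]), (0.79, [259.0, 159.0, 357.0, 263.0]), (0.36, [260.0, 113.0, 370.0, 201.0])] [313.67122581 229.5532929 ] [array([328., 174.]), array([302., 261.]), array([268., 206.]), array([360., 231.])]
```

View pics/w2.png

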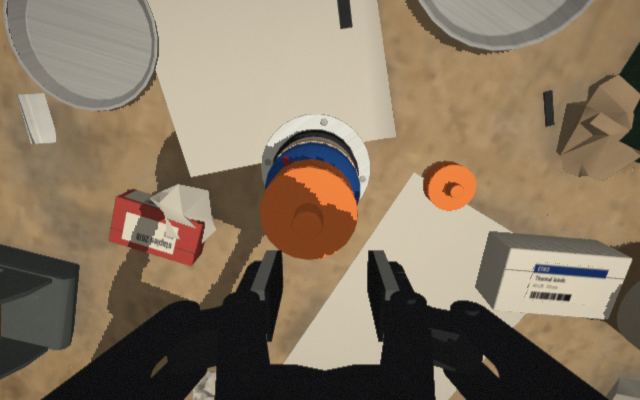

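The cover is at disc centre (309,211), with its knob top at about (309,223).

Run:
```python
from h import *
print(at_z("wrist",211,309,.139),at_z("wrist",222,308,.159))
k=at_z("wrist",222,308,.159); k=(k+at_z("wrist",211,309,.139))/2
print(togo([k[0],k[1],.217]),read_state()["q"])
for c in ((0,),): 
  print([at_z("wrist",*p,.02) for p in ((50,83),)])
```

```text
[ 0.48632551 -0.03835708  0.139     ] [ 0.48652017 -0.03864978  0.159     ]
[10.  -9.5 48.8] [-1.56047614e-01 -7.51623127e-02  2.04521319e+00 -7.37866628e-04
  1.17505553e+00  1.12808683e+00]
[array([0.53335974, 0.18512386, 0.02      ])]
```

{"api": "step_arm", "payload": {"targets": [[[0, 0, 0], [5, -5, 10], 40], [[0, 0, 0], [5, -4, 10], 40], [[0, 0, 0], [0, 0, 12], 40], [[0, 0, 0], [0, 0, 12], 40], [[0, 0, 0], [0, 0, 0], 40]]}}

```text
time: 3.23
tool_pos: [0.4859, -0.0376, 0.2195]
tcp_rot: [-3.108, -0.452, 0.009]
wrist_force: [-1.1, -0.3, 0.6]
width: 0.468
grip_force: 0.0
```

Run:
```python
from h import *
print(nose_length() if callable(nose_length) else nose_length)
w=read_camera("wrist");save(w[120:400,180:460],"w3.png")
print(tool()[0],togo([.485,-.040,.217]),proj("wrist",[.485,-.040,.159]))
```

```text
0.0726
[ 0.48638478 -0.03757604  0.22060092] [-2.   1.9  3.6] [328.90443144 282.06676617]
```

View pics/w3.png

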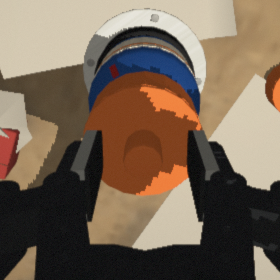

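Run:
```python
from h import *
k=at_z("wrist",270,323,.159);print(k,togo([k[0],k[1],.217]))
for z in (.0,.054,.0726):
  p,R=tool();print(z,proj("wrist",p+R.apply([0,0,z])))
```

```text
[ 0.4900412  -0.03575351  0.159     ] [ 4.  -0.7  3.6]
0.0 [324.38014734 395.30199582]
0.054 [324.36525647 287.69461729]
0.0726 [324.36237477 266.87026293]
```

{"api": "step_arm", "payload": {"targets": [[[0, 0, 0], [3, -1, 2], 40], [[0, 0, 0], [0, 0, 0], 8], [[0, 0, 0], [0, 0, 0], 8], [[0, 0, 0], [0, 0, 0], 8], [[0, 0, 0], [0, 0, 0], 8]], "grip_force": 40}}

```text
time: 3.7
tool_pos: [0.491, -0.0358, 0.2215]
tcp_rot: [3.109, 0.452, 0.002]
wrist_force: [0.5, 0.5, 0.5]
width: 0.179
grip_force: 39.0
```

{"api": "step_arm", "payload": {"targets": [[[0, 0, 0], [0, 0, 0], 8], [[0, 0, 0], [0, 0, 0], 8]]}}

```text
time: 3.87
tool_pos: [0.491, -0.0358, 0.2215]
tcp_rot: [3.109, 0.452, 0.002]
wrist_force: [0.8, -0.1, 1.0]
width: 0.184
grip_force: 39.1
```

{"api": "step_arm", "payload": {"targets": [[[0, 0, 0], [0, 0, -8], 8], [[0, 0, 0], [0, 0, -12], 8], [[0, 0, 0], [0, 0, -15], 8], [[0, 0, 0], [0, 0, -15], 8], [[0, 0, 0], [0, 0, 0], 8]]}}

```text
time: 4.28
tool_pos: [0.4924, -0.036, 0.2752]
tcp_rot: [3.107, 0.452, 0.01]
wrist_force: [1.1, 0.5, 0.3]
width: 0.182
grip_force: 39.1
```

Run:
```python
from h import *
w=read_camera("wrist");s=read_camera("side")
a=cv2.resize(w[120:400,180:460],(500,500));b=cv2.resize(s[120:240,270:390],(300,300))
o=np.zeros((500,800,3),np.uint8);o[:,:500]=a;o[:300,500:]=b;save(o,"w4.png")
print(tool()[0],read_state()["width"])
d=tip_of("wrist","dish_floor")+tip_of("side","dish_floor")
print([(x["score"],x["at"]) for x in d])
for e in look_for("wrist","dish"):print(e)
```

```text
[ 0.49102618 -0.03585233  0.2720937 ] 0.18214931684186092
[(0.95, [60.4, 108.2]), (0.98, [184.1, 258.3]), (0.67, [272.0, 324.2])]
{'extent': [408.3, 0.0, 603.1, 73.8], 'score': 0.93}
{'extent': [32.0, 0.3, 175.8, 135.3], 'score': 0.58}
```

View pics/w4.png

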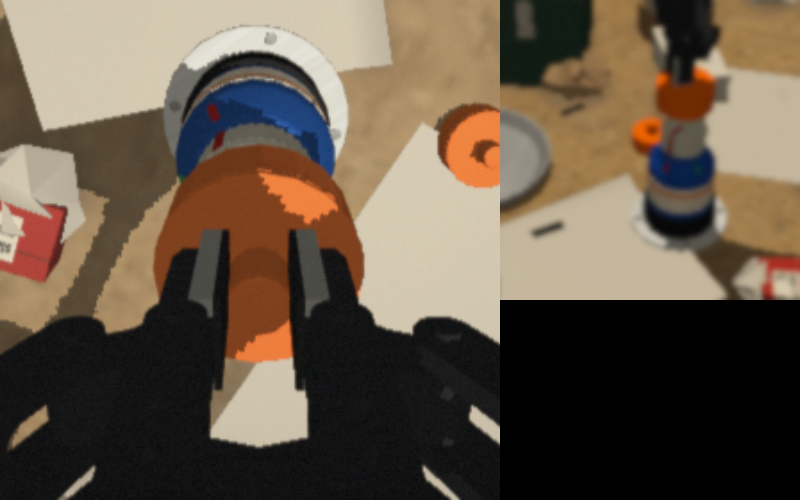

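The cover is lifted. In the side view it hangs above the white cap, and in the wrist view the cap's red stripe is at about crop (215,125). Next I carry it to the small dish.

{"api": "step_arm", "payload": {"targets": [[[0, 0, 0], [10, -17, -5], 8], [[0, 0, 0], [20, -33, 0], 8], [[0, 0, 0], [20, -33, 0], 8], [[0, 0, 0], [20, -33, 0], 8], [[0, 0, 0], [20, -33, 0], 8]]}}

```text
time: 4.95
tool_pos: [0.534, 0.1341, 0.2747]
tcp_rot: [3.109, 0.451, -0.003]
wrist_force: [-0.1, 0.6, 0.5]
width: 0.183
grip_force: 39.2
```

{"api": "step_arm", "payload": {"targets": [[[0, 0, 0], [18, -33, 0], 8], [[0, 0, 0], [10, -20, 0], 8], [[0, 0, 0], [0, 0, 20], 8], [[0, 0, 0], [0, 0, 30], 8], [[0, 0, 0], [0, 0, 0], 8]]}}

```text
time: 5.37
tool_pos: [0.5421, 0.1911, 0.2188]
tcp_rot: [3.107, 0.454, -0.019]
wrist_force: [-1.4, -2.2, -2.2]
width: 0.18
grip_force: 39.2
```

Run:
```python
from h import *
w=read_camera("wrist");save(w,"w5.png");read_camera("top")
p,R=tool();print(p)
for e in cut_out("wrist","dish"):
  print(e["score"],e["extent"])
for x in tip_of("wrist","dish_floor"):print(x,at_z("wrist",*x["at"],.003),togo([*at_z("wrist",*x["at"],.003)[:2],.1125]))
print(togo([.546,.192,.1125]),proj("wrist",[.546,.192,.003]))
print([proj("wrist",[.546+.066*a,.192+.066*b,.014]).round() for a,b in((1,0),(-1,0),(0,1),(0,-1))])
```

```text
[0.54440497 0.19101597 0.22352951]
0.65 [249.9, 109.1, 400.1, 238.4]
{'at': [183.1, 320.9], 'score': 0.61} [0.55044845 0.19571654 0.003     ] [  5.   -3.2 114.2]
[ -0.3  -0.9 114.2] [323.43290603 188.76476488]
[array([346., 118.]), array([304., 257.]), array([250., 171.]), array([394., 212.])]
```

View pics/w5.png

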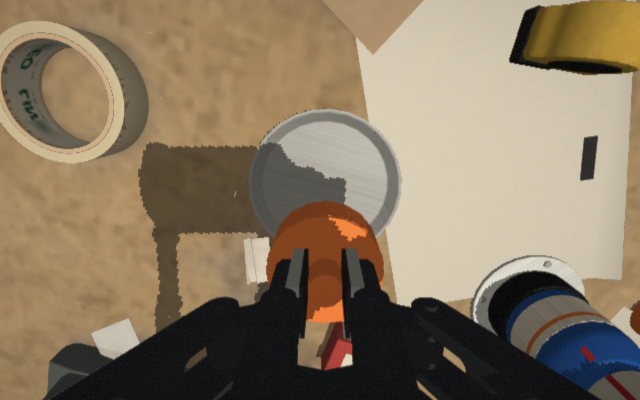

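The dish is centred at about (322,183), and the cover is on the tool at (325,245). A shift of about (3,-2) mm and then a descent will place it.

{"api": "step_arm", "payload": {"targets": [[[0, 0, 0], [3, -2, 30], 8], [[0, 0, 0], [0, 0, 35], 8], [[0, 0, 0], [0, 0, 30], 8], [[0, 0, 0], [0, 0, 12], 8], [[0, 0, 0], [0, 0, 0], 8]]}}

```text
time: 5.98
tool_pos: [0.5467, 0.1933, 0.1167]
tcp_rot: [3.108, 0.451, -0.008]
wrist_force: [-0.1, 0.4, 0.0]
width: 0.183
grip_force: 39.2
```

{"api": "step_arm", "payload": {"targets": [[[0, 0, 0], [0, 0, 2], 8], [[0, 0, 0], [0, 0, 0], 8]]}}

```text
time: 6.15
tool_pos: [0.5502, 0.1946, 0.1192]
tcp_rot: [-3.108, -0.451, -0.006]
wrist_force: [0.2, 0.6, -1.1]
width: 0.18
grip_force: 39.2
```

{"api": "step_arm", "payload": {"targets": [[[0, 0, 0], [0, 0, 2], 8], [[0, 0, 0], [0, 0, 2], 8], [[0, 0, 0], [0, 0, 0], 8]]}}

```text
time: 6.4
tool_pos: [0.5491, 0.1944, 0.114]
tcp_rot: [-3.109, -0.452, -0.003]
wrist_force: [0.2, -0.1, -0.1]
width: 0.178
grip_force: 39.2
```

{"api": "step_arm", "payload": {"targets": [[[0, 0, 0], [0, 0, 2], 8], [[0, 0, 0], [0, 0, 0], 8]]}}

```text
time: 6.57
tool_pos: [0.5484, 0.1942, 0.1109]
tcp_rot: [-3.109, -0.452, -0.0]
wrist_force: [-1.1, 0.9, -0.2]
width: 0.183
grip_force: 39.2
```

{"api": "step_arm", "payload": {"targets": [[[0, 0, 0], [0, 0, 1], 8], [[0, 0, 0], [0, 0, 1], 8], [[0, 0, 0], [0, 0, 0], 8]]}}

```text
time: 6.82
tool_pos: [0.5485, 0.1943, 0.1104]
tcp_rot: [3.109, 0.452, -0.001]
wrist_force: [-4.0, -0.9, 9.8]
width: 0.184
grip_force: 40.2
```

Contact with the dish floor (9.8 N). I release and rise.

{"api": "step_arm", "payload": {"targets": [[[0, 0, 0], [0, 0, -1], 8], [[0, 0, 0], [0, 0, 0], 40], [[0, 0, 0], [0, 0, 0], 40], [[0, 0, 0], [0, 0, 0], 40], [[0, 0, 0], [0, 0, 0], 40]]}}

```text
time: 7.23
tool_pos: [0.5483, 0.1942, 0.1096]
tcp_rot: [3.109, 0.452, -0.001]
wrist_force: [0.2, -0.7, -0.4]
width: 0.467
grip_force: 0.0
```

{"api": "step_arm", "payload": {"targets": [[[0, 0, 0], [0, 0, -15], 40], [[0, 0, 0], [0, 0, -35], 80], [[0, 0, 0], [0, 0, -40], 80], [[0, 0, 0], [0, 0, -40], 80], [[0, 0, 0], [0, 0, -30], 80]]}}

```text
time: 7.65
tool_pos: [0.5491, 0.1944, 0.2732]
tcp_rot: [-3.108, -0.452, -0.005]
wrist_force: [0.5, -0.1, -0.4]
width: 0.937
grip_force: 0.0
```

Run:
```python
from h import *
w=read_camera("wrist");t=read_camera("top");s=read_camera("side")
a=cv2.resize(w,(800,500))[120:,150:550];b=cv2.resize(t[160:260,220:320],(300,300));c=cv2.resize(s[230:310,280:370],(300,267))
o=np.zeros((600,800,3),np.uint8);o[:380,:400]=a;o[:300,450:750]=b;o[310:577,450:750]=c;save(o,"w6.png")
for q in("top","side","wrist"):
  for n in("cover","dish_floor","cap"):print(q,n,[(round(x["score"],2),np.round(x["at"],1).tolist(),at_z(q,*x["at"],.114 if n=="cap" else .003).round(3)) for x in tip_of(q,n)])
print(tool()[0],togo([.485,-.038,.25]))
```

```text
top cover [(0.88, [225.8, 414.7], array([ 0.498, -0.169,  0.003])), (0.52, [207.0, 273.2], array([0.536, 0.192, 0.003]))]
top dish_floor [(0.59, [139.7, 402.5], array([ 0.721, -0.137,  0.003])), (0.56, [200.1, 277.1], array([0.554, 0.183, 0.003])), (0.42, [227.6, 368.5], array([ 0.49 , -0.052,  0.003]))]
top cap [(0.84, [229.3, 367.6], array([ 0.482, -0.036,  0.114]))]
side cover [(0.89, [271.5, 326.2], array([0.538, 0.193, 0.003]))]
side dish_floor [(0.93, [182.8, 258.9], array([ 0.723, -0.142,  0.003])), (0.87, [271.1, 321.4], array([0.55 , 0.192, 0.003]))]
side cap [(0.77, [179.5, 344.7], array([ 0.48 , -0.022,  0.114])), (0.37, [170.1, 338.3], array([ 0.495, -0.062,  0.114]))]
wrist cover [(0.95, [296.0, 607.6], array([ 0.506, -0.161,  0.003]))]
wrist dish_floor []
wrist cap []
[0.5479502  0.19410438 0.26858959] [-126.4  204.6   18.9]
```

View pics/w6.png

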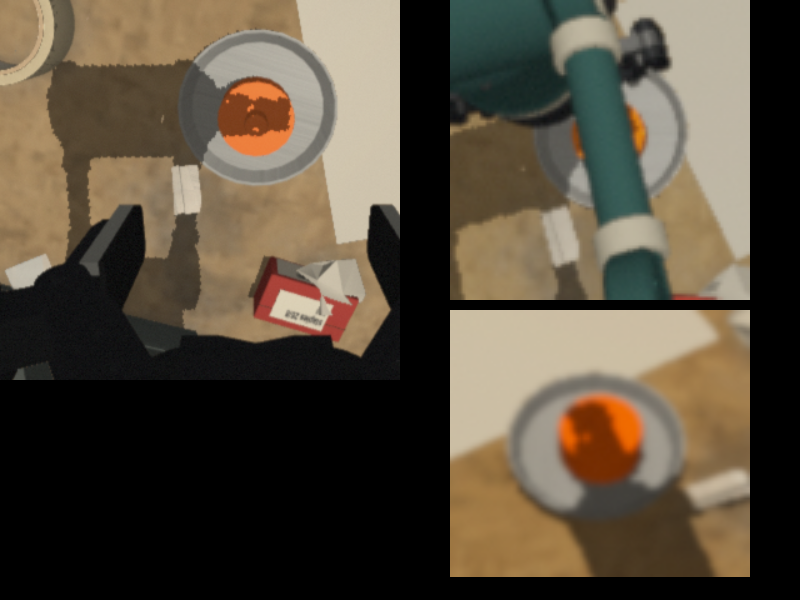

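The cover stands upright near the dish centre in all three views (wrist crop (256,117), dish centre (258,107)). Now I go back above the cap.

{"api": "step_arm", "payload": {"targets": [[[0, 0, 0], [-12, 20, 0], 80], [[0, 0, 0], [-21, 34, 0], 80], [[0, 0, 0], [-21, 34, 0], 80], [[0, 0, 0], [-21, 34, 0], 80], [[0, 0, 0], [-21, 34, 0], 80]]}}

```text
time: 8.67
tool_pos: [0.5, 0.0161, 0.2695]
tcp_rot: [3.109, 0.454, -0.001]
wrist_force: [0.7, 0.2, 0.3]
width: 0.933
grip_force: 0.0
```

{"api": "step_arm", "payload": {"targets": [[[0, 0, 0], [-18, 30, 0], 80], [[0, 0, 0], [-10, 17, 0], 80], [[0, 0, 0], [0, 0, 20], 80], [[0, 0, 0], [0, 0, 0], 80], [[0, 0, 0], [0, 0, 0], 80]]}}

```text
time: 9.08
tool_pos: [0.4863, -0.0358, 0.2486]
tcp_rot: [-3.108, -0.45, 0.005]
wrist_force: [-0.3, 0.6, 0.1]
width: 0.94
grip_force: 0.0
```

Run:
```python
from h import *
w=read_camera("wrist");t=read_camera("top");save(np.vstack([w[:,100:540],]),"w7.png")
p,R=tool();print(p)
for x in cut_out("wrist","cap"):
  e=x["extent"];print(x["score"],e)
for q,z in(("cap",.112),("cap_top",.138),("neck",.105)):
  print(q,[(round(x["score"],2),np.round(x["at"],1).tolist(),at_z("wrist",*x["at"],z).round(4)) for x in tip_of("wrist",q)])
for d in(.054,.0726):print(proj("wrist",p+R.apply([0,0,d])))
```

```text
[ 0.48754012 -0.03522969  0.25010054]
0.61 [283.2, 189.0, 369.8, 273.9]
cap [(0.55, [222.2, 322.7], array([ 0.4862, -0.0344,  0.112 ]))]
cap_top [(0.97, [241.0, 325.9], array([ 0.4845, -0.0371,  0.138 ])), (0.74, [224.7, 326.3], array([ 0.4946, -0.0343,  0.138 ])), (0.6, [233.6, 175.6], array([0.4637, 0.0497, 0.138 ]))]
neck []
[324.40493703 288.05813949]
[324.37208344 267.3071643 ]
```

View pics/w7.png

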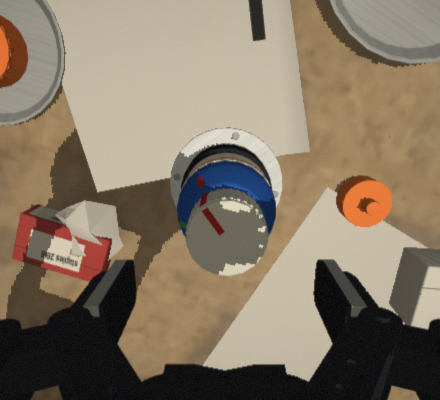

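The cap's top disc is at about full-frame (327,235), with the red stripe toward the red mark. The tool axis is within about 2 mm of it, so I correct y by 1.5 mm and descend.

{"api": "step_arm", "payload": {"targets": [[[0, 0, 0], [0, 1.5, 15], 80], [[0, 0, 0], [0, 0, 20], 80], [[0, 0, 0], [0, 0, 15], 80], [[0, 0, 0], [0, 0, 5], 80], [[0, 0, 0], [0, 0, 0], 80]]}}

```text
time: 9.8
tool_pos: [0.4869, -0.0366, 0.1935]
tcp_rot: [-3.108, -0.453, 0.005]
wrist_force: [0.8, 0.5, 0.3]
width: 0.942
grip_force: 0.0
```

Run:
```python
from h import *
w=read_camera("wrist");s=read_camera("side")
o=np.zeros((560,800,3),np.uint8);o[:560,:500]=cv2.resize(w[120:400,200:450],(500,560));o[:300,500:]=cv2.resize(s[120:220,295:395],(300,300));save(o,"w8.png")
p,R=tool();print(p,[proj("wrist",p+R.apply([0,0,d])) for d in (.054,.0726)],proj("side",[*p[:2],p[2]-.0726]),proj("side",[*p[:2],.112]))
```

```text
[ 0.48826885 -0.03693282  0.19556076] [array([324.36895527, 287.70264774]), array([324.36428348, 266.87669022])] [341.44192962 173.42325369] [341.25476115 176.56986452]
```

View pics/w8.png

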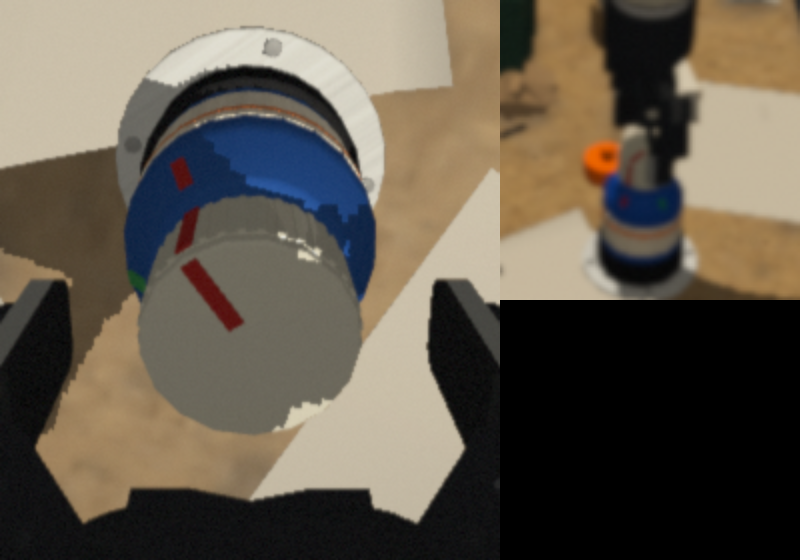

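The cap disc's centre is at crop (251,334), full frame (325.5,287). The tool axis at that depth projects to (324.4,285), so it is aligned within about 1 mm. I close the fingers.

{"api": "step_arm", "payload": {"targets": [[[0, 0, 0], [0, 0, 0], 42], [[0, 0, 0], [0, 0, 0], 42], [[0, 0, 0], [0, 0, 0], 42], [[0, 0, 0], [0, 0, 0], 42], [[0, 0, 0], [0, 0, 0], 42]], "grip_force": 90}}

```text
time: 10.32
tool_pos: [0.4882, -0.0367, 0.196]
tcp_rot: [-3.108, -0.451, -0.002]
wrist_force: [-1.5, 3.9, 5.0]
width: 0.532
grip_force: 91.2
```

{"api": "step_arm", "payload": {"targets": [[[0, 0, 0], [0, 0, 1.5], 42], [[0, 0, 0], [0, 0, 1.5], 42], [[0, 0, 0], [0, 0, 1.5], 42], [[0, 0, 0], [0, 0, 1], 42], [[0, 0, 0], [0, 0, 0], 42]]}}

```text
time: 10.73
tool_pos: [0.4883, -0.0366, 0.1909]
tcp_rot: [-3.108, -0.452, -0.002]
wrist_force: [-3.0, 3.8, 8.8]
width: 0.532
grip_force: 91.6
```

The force has risen to 8.8 N, which the spring law puts at about 5.3 mm down. One more half millimetre, then the twist.

{"api": "step_arm", "payload": {"targets": [[[0, 0, 0], [0, 0, 0.7], 42], [[0, 0, 0], [0, 0, 0], 42], [[0, 0, -0.1], [0, 0, 0], 42], [[0, 0, -0.1], [0, 0, 0], 42], [[0, 0, -0.1], [0, 0, 0], 42]]}}

```text
time: 11.15
tool_pos: [0.4882, -0.0359, 0.1902]
tcp_rot: [-3.002, -0.916, -0.003]
wrist_force: [-3.4, 8.7, 9.7]
width: 0.535
grip_force: 91.5
```

{"api": "step_arm", "payload": {"targets": [[[0, 0, -0.1], [0, 0, 0], 42], [[0, 0, -0.1], [0, 0, 0], 42], [[0, 0, -0.1], [0, 0, 0], 42], [[0, 0, -0.1], [0, 0, 0], 42], [[0, 0, 0], [0, 0, 0], 42]]}}

```text
time: 11.57
tool_pos: [0.4872, -0.0347, 0.1901]
tcp_rot: [-2.759, -1.492, -0.002]
wrist_force: [-6.8, 11.6, 13.0]
width: 0.532
grip_force: 91.9
```

{"api": "step_arm", "payload": {"targets": [[[0, 0, -0.1], [0, 0, 0], 42], [[0, 0, -0.1], [0, 0, 0], 42], [[0, 0, -0.1], [0, 0, 0], 42], [[0, 0, -0.1], [0, 0, 0], 42], [[0, 0, 0], [0, 0, 0], 42]]}}

```text
time: 11.98
tool_pos: [0.4859, -0.034, 0.19]
tcp_rot: [-2.405, -2.008, -0.001]
wrist_force: [-11.0, 14.3, 17.7]
width: 0.529
grip_force: 92.4
```

Run:
```python
from h import *
w=read_camera("wrist");s=read_camera("side")
o=np.zeros((560,800,3),np.uint8);o[:560,:500]=cv2.resize(w[120:400,200:450],(500,560));o[:300,500:]=cv2.resize(s[120:220,295:395],(300,300));save(o,"w9.png")
p,R=tool();print(p,R.as_rotvec(),read_state()["torque"],read_state()["wrist_force"],Ro.as_matrix(R)[:2,0])
```

```text
[ 0.4858415  -0.03405448  0.19001729] [-2.40874107e+00 -2.00355770e+00 -2.87141401e-04] [ 2.30662033e+00  1.97397210e+00 -9.43342815e-04] [-10.80865519  14.03269091  16.99528105] [0.18213982 0.98325683]
```

View pics/w9.png

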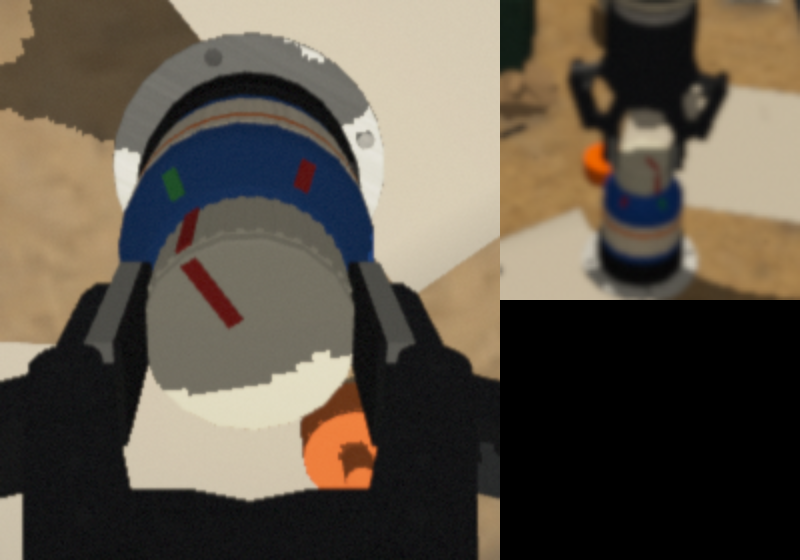

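The stripe now points at the green mark at crop (173,185), and the tool has turned 1.10 rad. I lift.

{"api": "step_arm", "payload": {"targets": [[[0, 0, 0], [0, 0, -3], 42], [[0, 0, 0], [0, 0, -4], 42], [[0, 0, 0], [0, 0, -5], 42], [[0, 0, 0], [0, 0, -5], 42], [[0, 0, 0], [0, 0, 0], 42]]}}

```text
time: 12.5
tool_pos: [0.4854, -0.035, 0.2043]
tcp_rot: [-2.409, -2.005, 0.002]
wrist_force: [-4.0, 7.8, -0.8]
width: 0.531
grip_force: 93.8
```

{"api": "step_arm", "payload": {"targets": [[[0, 0, 0], [0, 0, -12], 42], [[0, 0, 0], [0, 0, -20], 42], [[0, 0, 0], [0, 0, -20], 42], [[0, 0, 0], [0, 0, -18], 42], [[0, 0, 0], [0, 0, 0], 42]]}}

```text
time: 12.92
tool_pos: [0.4902, -0.0378, 0.2802]
tcp_rot: [2.409, 2.006, 0.008]
wrist_force: [0.6, -0.3, -0.0]
width: 0.529
grip_force: 93.8
```

{"api": "step_arm", "payload": {"targets": [[[0, 0, 0], [0, 0, 0], 42], [[0, 0, 0], [0, 0, 0], 42], [[0, 0, 0], [0, 0, 0], 42]]}}

```text
time: 13.17
tool_pos: [0.4869, -0.0372, 0.2742]
tcp_rot: [-2.413, -2.009, 0.003]
wrist_force: [0.0, -0.0, -0.2]
width: 0.534
grip_force: 93.8
```

Run:
```python
from h import *
w=read_camera("wrist");s=read_camera("side")
o=np.zeros((560,800,3),np.uint8);o[:560,:500]=cv2.resize(w[120:400,200:450],(500,560));o[:300,500:]=cv2.resize(s[100:220,285:405],(300,300));o[300:550,500:]=cv2.resize(s[230:310,280:376],(300,250));save(o,"w10.png")
p,R=tool();print(p,read_state()["wrist_force"])
```

```text
[ 0.48701731 -0.03710074  0.27420644] [-0.6967417   1.43557861 -0.57307206]
```

View pics/w10.png

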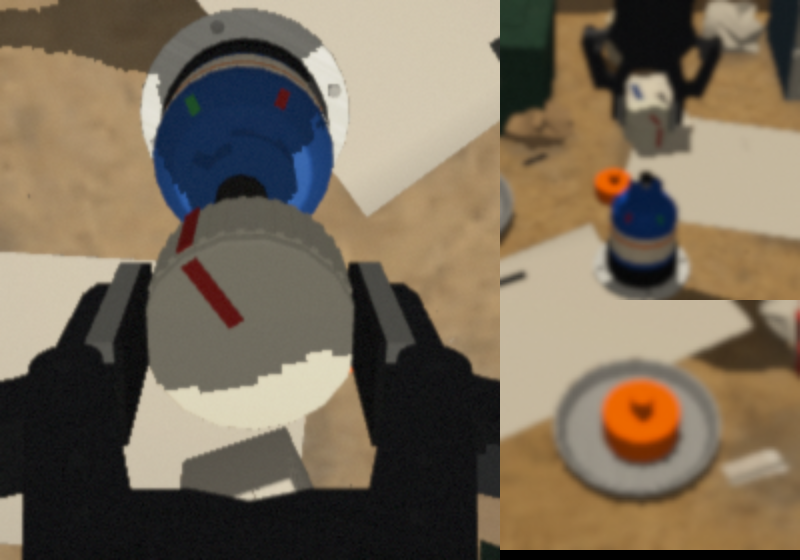

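The cap is held upright clear above the open bottle, and the cover stands in the dish. I hand the job in.

```bash
python3 -c "
from workcell import *
print(finish_job())"
```

```text
the job is handed in; nothing more can be done
None
```

I handed the job in at about 13 s of robot time; no verdict came back. The cover stands near the middle of the small dish, and the gripper holds the opened cap upright about 8 cm above its seat, over the bottle. I never went near the staple box, tape measure or screwdriver, but I did not measure them again at the end.

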